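# Find the rocking junction box lid and press it home

### The arm

A 6-joint arm with a two-finger parallel gripper is mounted at the origin on the work surface. World frame = base frame: x ahead of the robot, y to its left, z up, the work surface at z = 0. Lengths are in mm, angles in rad, forces in N, time in s.
With the tool pointing down it reaches from about 300 to 750 mm from the base axis. Payload 8.5 kg.
Tool frame: the origin (TCP) lies on the centre line of the jaws, within the pads' length; the fingertips stand ahead of it and the grasp point (between the pads) lies 2 mm behind it (arm.finger_overhang is the z of the fingertips in the tool frame, in mm); z points along the fingers, y is the direction in which the jaws open and shut (so a half turn about z gives the same grasp; the last joint's range is limited). The gripper opens to 88 mm and grips with 3 to 60 N. Pads are 18 mm wide; open, the fingers measure 123 mm over their backs; the gripper's body (75 mm by 187 mm) begins 45 mm behind the grasp point.
Start: joints at [0.964, 0.381, 1.297, -0, 1.464, -0.215], TCP at [210.009, 508.308, 255.748] pointing down, gripper open.
Joint ranges: [-3.11, 3.11], [-0.89, 2.33], [0.22, 2.48], [-1.42, 4.56], [0.17, 2.85], [-2.88, 2.88]. Speed limits (rad/s): [2.39, 2.39, 3.14, 3.14, 3.14, 3.14].

### API

Orientations are given as a unit quaternion [w, x, y, z].
In Python, from rig import arm, optics gives the robot as it stands.
- The arm moves only by the shell command python3 -m creep 'ROWS'. ROWS is text: rows parted by semicolons, each of 5 numbers parted by spaces: the opening, from 0 (shut) to 1 (fully open), then the shift along the tool's x, y, z in cm, then the turn about the tool's z in units of 10 degrees (1.0 is 10 degrees). In form: gripper tx ty tz twist; .... A call has 1 to 8 rows; each row is the pose to reach, as a shift and turn from the pose commanded when the call began, along the tool's axes at that moment; what a row does not reach only later rows make up. A row lasts 1/8 s, in which the tool goes at most 62.5 mm and 10.7 degrees, less where a joint would pass 70% of its speed; a pose out of reach is approached as far as the arm can. A call with a gripper value outside its range is refused whole. The fingers move at their own pace and stop on an object; the grip force is fixed at half the most. Time passes only in rows, so rows that repeat a pose let the fingers close. It gives the time, the measured TCP pose, the force and the opening at its end, in the units of the state.
- arm.get_obs(): the state, without advancing time (a new reading comes with each control period).
- optics.get_image(name): name is "scene" or "top" or "wrist"; returns a dict with "pixels" (420x560x3 uint8, red, green, blue), "fx", "fy", "cx", "cy" (pixels), "R" (3x3) and "t" (3): a world point X has camera coordinates R X + t. Camera axes: x right, y down, z forward; pixel columns grow to the right and rows downward; lengths in mm; the calibration is good to about 2 mm. A picture is of the moment at which its call begins. There is no depth.
- arm.sign_off(): hands the job in, once; it reports no verdict.
The state is a dict: "time": time; "q": joint angles; "joint_velocities": joint speeds; "effort": joint torques, N m; "ee_pos": TCP position; "tcp_rot": TCP orientation; "wrist_force": force on the tool from outside, world axes, zero at the start; "wrist_torque": the same for the moment, N m; "width": finger opening in mm.
Only numpy, scipy, OpenCV 4.12 (cv2) and the standard library are available. Lean on these libraries where they do the work, as an engineer would, in place of code of your own. Each camera call takes 0.05 s, during which the arm holds its last target.

### The job

One of the four identical junction box lids on the bench is not clipped on and rocks. Press down with your fingertips on an end of the lids, one after another, until one rocks under your touch, then press that lid straight down in the middle until it sits fully home and no longer rocks. Do not pull any lid up, and leave the other things on the bench where they are.

Things in the scene. Friction and masses are not known exactly. Their poses are not given: they have to be found in the camera images.
- lid1: grey press-on lid on a grey junction box fixed to a wooden block; all four alike, any may be the loose one. 102 mm (x) x 72 mm (y), flat top with corner plugs. Origin 6 mm below the centre of the top face; z up, x toward the box's black cable gland. Tops start 71 to 79 mm over the bench; height tells nothing. The loose lid rocks about its y axis through the origin; sound lids give under 1 mm.
- seat1 (a joint): how far lid1 as a whole has gone down since the start, m: 0 at first for every lid, 0.004 when the loose one is seated, negative if pulled up. Loose lid: 1 to 2 N, 35 to 40 mm along x from its centre, dips that end 4 mm (0.09 rad); it springs back and is not seated by that. About 10 N on the centre pushes it down 4 mm; friction keeps it there, firm.
- lid2: grey press-on lid on a grey junction box fixed to a wooden block; all four alike, any may be the loose one. 102 mm (x) x 72 mm (y), flat top with corner plugs. Origin 6 mm below the centre of the top face; z up, x toward the box's black cable gland. Tops start 71 to 79 mm over the bench; height tells nothing. The loose lid rocks about its y axis through the origin; sound lids give under 1 mm.
- seat2 (a joint): how far lid2 as a whole has gone down since the start, m: 0 at first for every lid, 0.004 when the loose one is seated, negative if pulled up. Loose lid: 1 to 2 N, 35 to 40 mm along x from its centre, dips that end 4 mm (0.09 rad); it springs back and is not seated by that. About 10 N on the centre pushes it down 4 mm; friction keeps it there, firm.
- lid3: grey press-on lid on a grey junction box fixed to a wooden block; all four alike, any may be the loose one. 102 mm (x) x 72 mm (y), flat top with corner plugs. Origin 6 mm below the centre of the top face; z up, x toward the box's black cable gland. Tops start 71 to 79 mm over the bench; height tells nothing. The loose lid rocks about its y axis through the origin; sound lids give under 1 mm.
- seat3 (a joint): how far lid3 as a whole has gone down since the start, m: 0 at first for every lid, 0.004 when the loose one is seated, negative if pulled up. Loose lid: 1 to 2 N, 35 to 40 mm along x from its centre, dips that end 4 mm (0.09 rad); it springs back and is not seated by that. About 10 N on the centre pushes it down 4 mm; friction keeps it there, firm.
- lid4: grey press-on lid on a grey junction box fixed to a wooden block; all four alike, any may be the loose one. 102 mm (x) x 72 mm (y), flat top with corner plugs. Origin 6 mm below the centre of the top face; z up, x toward the box's black cable gland. Tops start 71 to 79 mm over the bench; height tells nothing. The loose lid rocks about its y axis through the origin; sound lids give under 1 mm.
- seat4 (a joint): how far lid4 as a whole has gone down since the start, m: 0 at first for every lid, 0.004 when the loose one is seated, negative if pulled up. Loose lid: 1 to 2 N, 35 to 40 mm along x from its centre, dips that end 4 mm (0.09 rad); it springs back and is not seated by that. About 10 N on the centre pushes it down 4 mm; friction keeps it there, firm.
- carton: small plain cardboard carton, 50 x 36 x 40 mm high, loose on the bench, to be left alone; origin at the centre of its underside.
- bushing: brass bushing standing on end, 36 mm across, 28 mm high, loose on the bench, to be left alone; origin at the centre of its underside.
- oil: white plastic oil bottle, 52 mm across, 110 mm high, standing, loose on the bench, to be left alone; origin at the centre of its underside.
- collar: steel collar, 34 mm across, 22 mm high, loose on the bench, to be left alone; origin at the centre of its underside.
- wrench: steel wrench 150 mm long, lying flat, loose on the bench, to be left alone; origin near its middle, on its underside.
- driver: screwdriver with black handle, lying flat, loose on the bench, to be left alone; origin near its middle, on its underside.
- mug: white mug, 76 mm across, 85 mm high, loose on the bench, to be left alone; origin at the centre of its underside.

How it is judged (in metres and radians):
On the way, in this order (a step that is already met when the one before it is completed fails the run):
1. the loose lid has been made to rock by a fingertip on one end (tilted more than 0.04 rad) (((angle between lid1's own z axis and vertical above 0.04 rad and contact force between the fingers and lid1 above 0.3 N) or (angle between lid2's own z axis and vertical above 0.04 rad and contact force between the fingers and lid2 above 0.3 N) or (angle between lid3's own z axis and vertical above 0.04 rad and contact force between the fingers and lid3 above 0.3 N) or (angle between lid4's own z axis and vertical above 0.04 rad and contact force between the fingers and lid4 above 0.3 N))), for 0.04 s.
2. that lid is pressed home by the fingers (more than 3 mm down and level) (((value of joint seat1 above 0.003 m and angle between lid1's own z axis and vertical below 0.03 rad and contact force between the fingers and lid1 above 0.3 N) or (value of joint seat2 above 0.003 m and angle between lid2's own z axis and vertical below 0.03 rad and contact force between the fingers and lid2 above 0.3 N) or (value of joint seat3 above 0.003 m and angle between lid3's own z axis and vertical below 0.03 rad and contact force between the fingers and lid3 above 0.3 N) or (value of joint seat4 above 0.003 m and angle between lid4's own z axis and vertical below 0.03 rad and contact force between the fingers and lid4 above 0.3 N))), for 0.04 s.
At the end, for the whole second after the job is handed in: One lid, the loose one, has gone down more than 3 mm and stays there; all four lids are level within 0.03 rad, at rest and not pulled up by more than 2 mm; the seven loose things are within 30 mm of where they stood (value of joint any of seat1, seat2, seat3, seat4 above 0.003 m and angle between each of lid1, lid2, lid3, lid4's own z axis and vertical below 0.03 rad and value of joint each of seat1, seat2, seat3, seat4 above -0.002 m and angular speed of each of lid1, lid2, lid3, lid4 below 0.05 rad/s and distance of each of carton, bushing, oil, collar, wrench, driver, mug from where it was at the start of the episode below 0.03 m); the robot touches nothing.
It fails at once if a lid is pulled up (more than 4 mm) (value of joint any of seat1, seat2, seat3, seat4 below -0.004 m).
It fails at once if a loose thing on the bench is lifted more than 15 mm or shifted more than 30 mm (height (world z) of any of carton, bushing, oil, collar, mug above 0.015 m or height (world z) of any of wrench, driver above 0.03 m or distance of any of carton, bushing, oil, collar, wrench, driver, mug from where it was at the start of the episode above 0.03 m).
It also fails if it takes over 58 s, if anything falls off the work surface, if the arm or the gripper's body presses on something with over 40 N, if the wrist force passes 120 N, or if a joint passes its speed limit or range.

## Working session

There is one attempt and no reset: what is moved stays moved. The work goes in short steps, Python scripts to look and compute and a shell command to move; the robot and the scene stay as the last step left them, time stands still between calls to the robot, and variables do not carry over. Pictures are saved under pics/ and viewed, and the job is handed in when it is done.

```bash
mkdir -p pics; ls; python3 - <<'E'
from rig import arm, optics
import cv2
o=arm.get_obs(); print({k:o[k] for k in ('time','ee_pos','tcp_rot','wrist_force','width')}, arm.finger_overhang)
for n in ('top','scene'):
    im=optics.get_image(n); cv2.imwrite(f'pics/{n}0.png',im['pixels'][:,:,::-1]); print(n,im['fx'],im['cx'],im['cy'],im['R'],im['t'])
E
```

```text
pics
{'time': 0.0, 'ee_pos': array([209.8606143 , 508.08758277, 255.13313621]), 'tcp_rot': array([-2.96291608e-04,  1.94649649e-01,  9.80872542e-01, -6.95405986e-04]), 'wrist_force': array([-0.39423115,  0.27439406, -0.00304143]), 'width': 88.29778124622415} 17.0
top 391.60456040502964 280.7801671653094 208.63402649456359 [[-8.81171151e-04 -9.99247036e-01  3.87889731e-02]
 [-9.92321910e-01 -3.92363052e-03 -1.23619710e-01]
 [ 1.23678822e-01 -3.86000780e-02 -9.91571270e-01]] [ -6.37324695 592.85621033 775.58091411]
scene 499.047317841619 281.445814197976 208.2378205679299 [[ 0.06609416  0.99762348 -0.01946657]
 [ 0.69726197 -0.06013262 -0.71428972]
 [-0.71376278  0.03363708 -0.69957933]] [ -33.95467741 -349.77206687 1488.38329839]
```

View pics/top0.png

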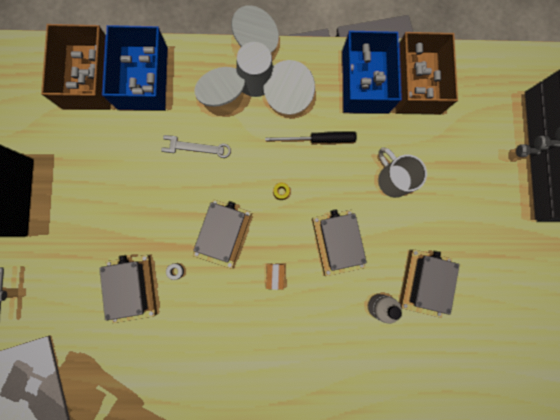

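View pics/scene0.png

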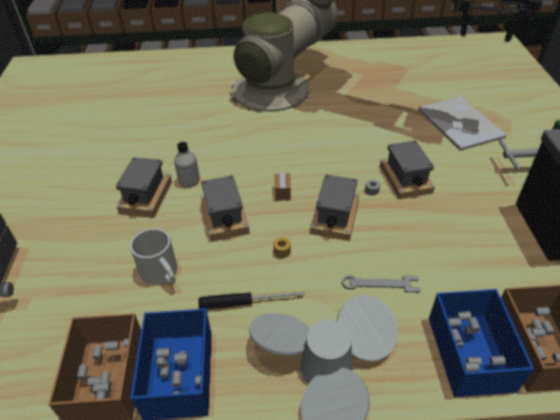

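```bash
cat > h.py <<'E'
import numpy as np,cv2
def ray(im,uv,z):
    R,t=np.array(im['R']),np.array(im['t']); c=-R.T@t
    d=R.T@np.array([(uv[0]-im['cx'])/im['fx'],(uv[1]-im['cy'])/im['fy'],1])
    return c+d*(z-c[2])/d[2]
def raycd(im,uv):
    R,t=np.array(im['R']),np.array(im['t'])
    d=R.T@np.array([(uv[0]-im['cx'])/im['fx'],(uv[1]-im['cy'])/im['fy'],1]); return -R.T@t,d/np.linalg.norm(d)
E
python3 - <<'E'
from rig import optics
import cv2,numpy as np
from h import *
im=optics.get_image('top'); p=im['pixels'][:,:,::-1].copy()
np.savez('top0.npz',**im)
tiles=[cv2.resize(p[y-45:y+45,x-50:x+50],None,fx=4,fy=3.333*1.2/1.0*0+4,interpolation=cv2.INTER_CUBIC) for x,y in [(222,232),(342,240),(128,288),(430,283)]]
out=np.vstack([np.hstack(tiles[:2]),np.hstack(tiles[2:])]); out=cv2.resize(out,(660,594)); cv2.imwrite('pics/z.png',out)
hsv=cv2.cvtColor(p,cv2.COLOR_BGR2HSV)
for x,y in [(222,232),(342,240),(122,290),(435,283)]: print(p[y,x],hsv[y,x],p[y-10:y+10,x].mean(0))
E
```

```text
[118 123 130] [ 13  24 130] [117.95 121.95 129.75]
[108 112 120] [ 10  26 120] [109.15 112.65 120.  ]
[111 114 122] [  8  23 122] [111.   114.6  122.55]
[ 99 102 108] [ 10  21 108] [ 98.55 101.15 108.  ]
```

View pics/z.png

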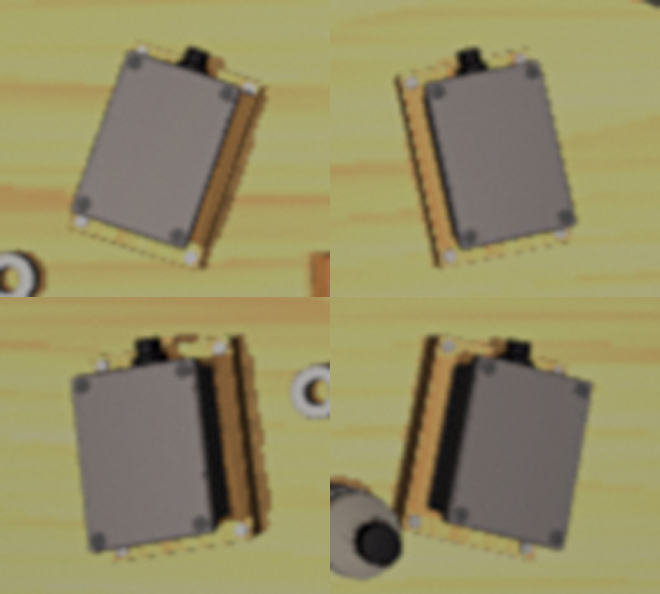

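```bash
python3 - <<'E'
from rig import optics
import cv2,numpy as np
from h import *
im=np.load('top0.npz'); p=im['pixels'][:,:,::-1].copy()
f=4; P=cv2.resize(p,None,fx=f,fy=f,interpolation=cv2.INTER_CUBIC)
h=cv2.cvtColor(P,cv2.COLOR_BGR2HSV); m=((h[...,1]<50)&(h[...,2]>75)&(h[...,2]<150)).astype('uint8')*255
m=cv2.morphologyEx(m,cv2.MORPH_OPEN,np.ones((9,9)))
m=cv2.morphologyEx(m,cv2.MORPH_CLOSE,np.ones((15,15)))
cs,_=cv2.findContours(m,0,1)
for i,(x,y) in enumerate([(222,232),(342,240),(122,290),(435,283)]):
    for c in cs:
        if cv2.pointPolygonTest(c,(x*f,y*f),False)>0:
            q=(c[:,0,:]+.5)/f-.5
            w=np.array([ray(im,u,75)[:2] for u in q]).astype('float32')
            (cx,cy),s,a=cv2.minAreaRect(w); b=cv2.boxPoints(((cx,cy),s,a))
            e=[b[1]-b[0],b[2]-b[1]]; e=max(e,key=np.linalg.norm); e=e*np.sign(e[0])
            print(i,round(cx,1),round(cy,1),np.round(s,1),'x-axis deg',round(float(np.degrees(np.arctan2(e[1],e[0]))),1))
# others
for n,uv,z in [('oilcap',(393,312),110),('collar',(176,271),22),('carton',(276,276),40),('mug',(407,174),85),('bush',(282,190),28)]: print(n,ray(im,uv,z)[:2].round())
print('cam',(-im['R'].T@im['t']).round())
from scipy.spatial.transform import Rotation as Ro
from rig import arm
o=arm.get_obs();q=o['tcp_rot'];print(Ro.from_quat(q[[1,2,3,0]]).as_matrix().round(3),o['q'])
E
```

```text
0 542.6 116.6 [ 70.9 104.2] x-axis deg -18.7
1 523.7 -126.9 [105.4  70.4] x-axis deg 11.7
2 430.7 300.4 [104.9  69.8] x-axis deg 8.8
3 437.8 -310.5 [ 70.2 109.3] x-axis deg -13.8
oilcap [ 392. -210.]
collar [465. 209.]
carton [455.   4.]
mug [ 658. -256.]
bush [634.  -8.]
cam [492.  26. 843.]
[[-0.924  0.382 -0.001]
 [ 0.382  0.924 -0.001]
 [ 0.    -0.001 -1.   ]] [ 9.63712205e-01  3.81074254e-01  1.29801150e+00  1.18415737e-05
  1.46362500e+00 -2.15264678e-01]
```

```bash
python3 -m creep '0 -5 -2.5 2 -0.8; 0 -10 -5 4 -1.6; 0 -15 -7.5 7 -2.4; 0 -20 -10 10 -3.1; 0 -25 -12.7 13 -3.1; 0 -25 -12.7 15.0 -3.1; 0 -25 -12.7 15.0 -3.1'; python3 -c "
from rig import arm
o=arm.get_obs();print({k:o[k] for k in ('time','ee_pos','tcp_rot','wrist_force','width','q')})"
```

```text
time: 1.02
ee_pos: [392.3, 294.7, 104.6]
tcp_rot: [-0.002, -0.074, 0.997, -0.001]
wrist_force: [-0.4, 0.0, 0.1]
width: 20.4
{'time': 1.025, 'ee_pos': array([392.2719897, 294.7309623, 104.6305429]), 'tcp_rot': array([-1.61519966e-03, -7.38660611e-02,  9.97266721e-01, -5.32507163e-04]), 'wrist_force': array([-0.40883676,  0.04973715,  0.07674522]), 'width': 20.403172120680992, 'q': array([ 4.02518245e-01,  4.55056639e-01,  1.68083483e+00,  4.06757035e-05,
        1.00910245e+00, -1.31616682e+00])}
```

```bash
python3 -m creep '0 0 0 0.4 0; 0 0 0 0.7 0; 0 0 0 0.7 0'; for i in 1; do python3 -m creep '0 0 0 0.15 0; 0 0 0 0.15 0';  done
```

```text
time: 1.4
ee_pos: [392.3, 295.9, 99.0]
tcp_rot: [0.0, -0.075, 0.997, 0.0]
wrist_force: [-0.4, 0.8, -0.2]
width: 0.2
time: 1.65
ee_pos: [392.5, 295.6, 97.3]
tcp_rot: [0.0, -0.075, 0.997, 0.0]
wrist_force: [-0.5, 0.6, 0.8]
width: 0.7
```

```bash
python3 -m creep '0 0 0 0.15 0; 0 0 0 0.15 0'
```

```text
time: 1.9
ee_pos: [392.5, 295.4, 95.7]
tcp_rot: [-0.0, -0.075, 0.997, -0.0]
wrist_force: [-0.4, 0.9, -1.3]
width: 0.2
```

```bash
python3 -m creep '0 0 0 0.15 0; 0 0 0 0.15 0'
```

```text
time: 2.15
ee_pos: [392.5, 295.4, 94.1]
tcp_rot: [-0.0, -0.075, 0.997, -0.0]
wrist_force: [-0.1, 0.3, 0.0]
width: 0.7
```

```bash
python3 -m creep '0 0 0 0.15 0; 0 0 0 0.15 0'
```

```text
time: 2.4
ee_pos: [392.5, 295.4, 92.6]
tcp_rot: [-0.0, -0.075, 0.997, -0.0]
wrist_force: [1.0, 0.3, 0.6]
width: 0.5
```

```bash
python3 -m creep '0 0 0 0.15 0; 0 0 0 0.15 0'
```

```text
time: 2.65
ee_pos: [392.5, 295.5, 91.2]
tcp_rot: [-0.0, -0.075, 0.997, -0.0]
wrist_force: [-1.0, -0.1, -0.0]
width: 0.4
```

```bash
python3 -m creep '0 0 0 0.15 0; 0 0 0 0.15 0'
```

```text
time: 2.9
ee_pos: [392.6, 295.5, 90.4]
tcp_rot: [0.0, -0.075, 0.997, 0.0]
wrist_force: [-2.7, -1.2, 8.7]
width: 0.8
```

```bash
cat > snap.py <<'E'
import sys,cv2
from rig import arm,optics
im=optics.get_image('wrist'); cv2.imwrite(f'pics/{sys.argv[1]}.png',im['pixels'][:,:,::-1])
F=[]
for _ in range(1): F.append(arm.get_obs()['wrist_force'])
print(F)
E
python3 snap.py w2down; python3 -m creep '0 0 0 -0.1 0; 0 0 0 -0.1 0; 0 0 0 -0.1 0'; python3 snap.py w2b
```

```text
[array([-2.08456795, -1.87511024,  8.27946749])]
time: 3.32
ee_pos: [392.6, 295.5, 90.7]
tcp_rot: [-0.0, -0.075, 0.997, 0.0]
wrist_force: [0.2, 0.5, 1.1]
width: 0.4
[array([0.1000017 , 0.32753199, 0.9494964 ])]
```

```bash
python3 -m creep '0 0 0 -0.5 0; 0 0 0 -0.8 0; 0 0 0 -0.8 0'; python3 snap.py w2up; python3 -c "
import cv2,numpy as np
a,b,c=[cv2.imread('pics/%s.png'%n) for n in ('w2down','w2b','w2up')]
cv2.imwrite('pics/cmp2.png',cv2.resize(np.hstack([a,c]),(800,300)))"
```

```text
time: 3.75
ee_pos: [392.7, 295.5, 99.1]
tcp_rot: [0.0, -0.075, 0.997, 0.0]
wrist_force: [-0.4, 0.2, -0.5]
width: 0.7
[array([-0.31376283, -0.58848661, -0.36629564])]
```

View pics/cmp2.png

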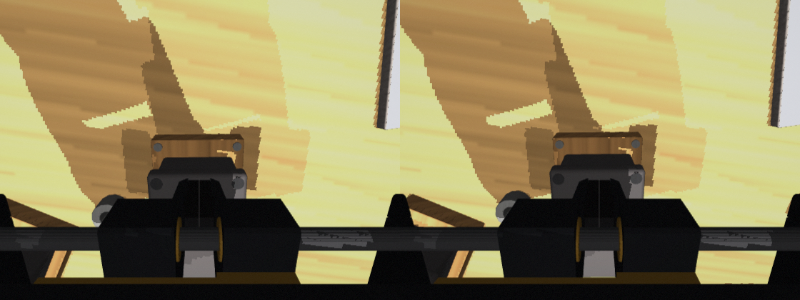

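```bash
cat > favg.py <<'E'
import sys,numpy as np
from rig import arm,optics
F=[]
for _ in range(int(sys.argv[1]) if len(sys.argv)>1 else 10):
    optics.get_image('wrist'); F.append(arm.get_obs()['wrist_force'])
F=np.array(F); o=arm.get_obs(); print('mean',F.mean(0).round(2),'se',(F.std(0)/len(F)**.5).round(2),'z',o['ee_pos'].round(2),o['time'],'eff',np.round(o['effort'],2))
E
python3 favg.py; python3 -m creep '0 0 0 0.4 0; 0 0 0 0.78 0; 0 0 0 0.78 0'; python3 favg.py
```

```text
mean [ 0.12 -0.41  0.14] se [0.13 0.11 0.12] z [392.59 295.47  98.76] 4.3 eff [ -0.   -41.35 -15.69   0.     0.08   0.  ]
time: 4.68
ee_pos: [392.5, 295.4, 90.7]
tcp_rot: [-0.0, -0.075, 0.997, -0.0]
wrist_force: [-0.0, 0.6, 1.3]
width: 0.6
mean [ 0.29 -0.32 -0.06] se [0.12 0.15 0.16] z [392.57 295.45  90.93] 5.175 eff [ -0.   -41.58 -15.3    0.     0.08  -0.  ]
```

```bash
python3 -m creep '0 0 0 -3 0; 0 -2 -5 -3 0.9; 0 -4.5 -10 -3 1.8; 0 -7 -14.5 -3 2.7; 0 -8.8 -18.2 -3 2.7; 0 -8.8 -18.2 -0.8 2.7; 0 -8.8 -18.2 -0.6 2.7; 0 -8.8 -18.2 -0.6 2.7'; python3 favg.py 6
```

```text
time: 6.18
ee_pos: [506.5, 129.0, 97.3]
tcp_rot: [-0.0, 0.16, 0.987, 0.0]
wrist_force: [0.9, -0.3, 0.2]
width: 0.8
mean [-0.02  0.22 -0.24] se [0.33 0.22 0.19] z [506.71 128.83  97.36] 6.475 eff [ 3.000e-02 -4.438e+01 -1.645e+01  1.000e-02  8.000e-02  0.000e+00]
```

```bash
python3 -m creep '0 0 0 0.15 0; 0 0 0 0.15 0'; python3 favg.py 5
```

```text
time: 6.72
ee_pos: [506.6, 128.6, 95.4]
tcp_rot: [-0.0, 0.16, 0.987, -0.0]
wrist_force: [-0.4, 0.3, -0.5]
width: 0.5
mean [-0.13 -0.34  0.26] se [0.1  0.2  0.16] z [506.66 128.54  95.45] 6.975 eff [ 1.000e-02 -4.440e+01 -1.634e+01  1.000e-02  8.000e-02  0.000e+00]
```

```bash
python3 -m creep '0 0 0 0.15 0; 0 0 0 0.15 0'; python3 favg.py 5
```

```text
time: 7.22
ee_pos: [506.6, 128.6, 93.9]
tcp_rot: [-0.0, 0.16, 0.987, 0.0]
wrist_force: [-0.3, 0.4, -0.2]
width: 0.7
mean [-0.38  0.3   0.79] se [0.21 0.18 0.18] z [506.64 128.6   93.97] 7.475 eff [-1.500e-01 -4.413e+01 -1.623e+01 -4.000e-02  3.000e-02  0.000e+00]
```

```bash
python3 -m creep '0 0 0 0.15 0; 0 0 0 0.15 0'; python3 favg.py 5
```

```text
time: 7.72
ee_pos: [506.6, 128.6, 92.4]
tcp_rot: [-0.0, 0.16, 0.987, 0.0]
wrist_force: [-0.5, 0.1, 2.3]
width: 0.8
mean [-0.91  0.73  1.83] se [0.11 0.11 0.19] z [506.63 128.57  92.48] 7.975 eff [ -0.46 -43.63 -16.37  -0.12  -0.2    0.  ]
```

```bash
python3 -m creep '0 0 0 0.1 0; 0 0 0 0.1 0; 0 0 0 0.1 0'; python3 favg.py 5; python3 snap.py w0d
```

```text
time: 8.35
ee_pos: [506.7, 128.6, 91.8]
tcp_rot: [0.0, 0.16, 0.987, 0.0]
wrist_force: [-2.8, -0.2, 5.7]
width: 0.6
mean [-2.71  0.28  5.8 ] se [0.19 0.22 0.18] z [506.66 128.61  91.78] 8.6 eff [ -0.57 -41.68 -15.98  -0.1   -0.47  -0.  ]
[array([-2.02865521,  0.89412759,  5.80807226])]
```

```bash
cat > sc.py <<'E'
import sys,cv2
from rig import optics
for n in ('scene','top'):
    cv2.imwrite(f'pics/{sys.argv[1]}_{n}.png',optics.get_image(n)['pixels'][:,:,::-1])
E
python3 sc.py d0; python3 -m creep '0 0 0 -0.5 0; 0 0 0 -1.2 0; 0 0 0 -1.2 0';python3 sc.py u0; python3 - <<'E'
import cv2,numpy as np
d,u,s=[cv2.imread(f'pics/{n}.png')[170:245,300:370] for n in ('d0_scene','u0_scene','scene0')]
g=[cv2.cvtColor(x,6).astype(float) for x in (d,u)]
D=cv2.cvtColor(np.clip(128+2*(g[0]-g[1]),0,255).astype('uint8'),8)
cv2.imwrite('pics/c0.png',cv2.resize(np.hstack([d,u,D]),(798,285),interpolation=cv2.INTER_CUBIC))
E
```

```text
time: 9.12
ee_pos: [507.0, 128.6, 104.0]
tcp_rot: [0.001, 0.16, 0.987, 0.0]
wrist_force: [-0.5, 0.2, 0.4]
width: 0.4
```

View pics/c0.png

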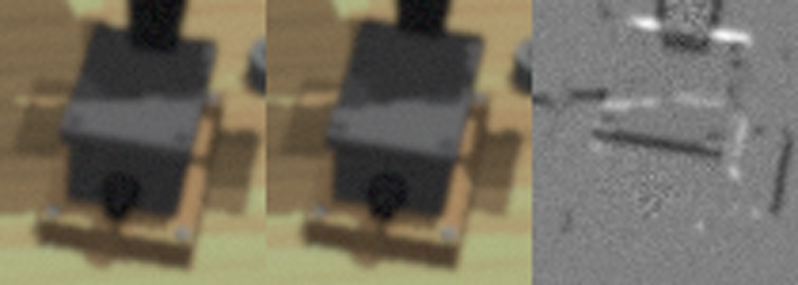

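```bash
python3 -m creep '0 -1.9 0 0 0; 0 -3.76 0 0 0; 0 -3.76 0 0.4 0; 0 -3.76 0 0.7 0; 0 -3.76 0 0.7 0'; python3 favg.py 3; python3 -m creep '0 0 0 0.15 0; 0 0 0 0.25 0; 0 0 0 0.25 0'; python3 favg.py 5
```

```text
time: 9.85
ee_pos: [541.5, 116.9, 96.1]
tcp_rot: [-0.001, 0.16, 0.987, -0.0]
wrist_force: [-0.0, 0.5, 0.5]
width: 0.2
mean [0.17 0.14 0.31] se [0.05 0.17 0.15] z [542.07 116.85  96.55] 10.0 eff [ 1.000e-02 -4.722e+01 -1.713e+01  1.000e-02  8.000e-02  0.000e+00]
time: 10.38
ee_pos: [542.3, 116.8, 94.5]
tcp_rot: [0.0, 0.16, 0.987, 0.0]
wrist_force: [-1.2, 0.7, 5.4]
width: 0.4
mean [-1.76  0.19  5.33] se [0.28 0.19 0.27] z [542.32 116.75  94.47] 10.625 eff [-2.800e-01 -4.478e+01 -1.671e+01 -2.000e-02 -3.600e-01 -0.000e+00]
```

```bash
python3 -m creep '0 0 0 0.1 0; 0 0 0 0.2 0; 0 0 0 0.2 0'; python3 favg.py 3; python3 -m creep '0 0 0 0.1 0; 0 0 0 0.2 0; 0 0 0 0.2 0'; python3 favg.py 3
```

```text
time: 11.0
ee_pos: [542.3, 116.7, 92.6]
tcp_rot: [0.0, 0.16, 0.987, 0.0]
wrist_force: [-2.2, 0.0, 6.9]
width: 0.5
mean [-2.29  0.51  7.62] se [0.34 0.3  0.3 ] z [542.3  116.77  92.67] 11.15 eff [-3.200e-01 -4.383e+01 -1.648e+01 -1.000e-02 -5.300e-01 -0.000e+00]
time: 11.52
ee_pos: [542.3, 116.7, 90.7]
tcp_rot: [0.0, 0.16, 0.987, 0.0]
wrist_force: [-2.8, 0.5, 7.5]
width: 0.5
mean [-2.85  0.04  7.25] se [0.2  0.14 0.02] z [542.31 116.75  90.65] 11.675 eff [-3.300e-01 -4.377e+01 -1.640e+01 -1.000e-02 -5.400e-01 -0.000e+00]
```

```bash
python3 -m creep '0 0 0 0.1 0; 0 0 0 0.1 0; 0 0 0 0.1 0'; python3 favg.py 3; python3 -m creep '0 0 0 0.1 0; 0 0 0 0.1 0; 0 0 0 0.1 0'; python3 favg.py 3
```

```text
time: 12.05
ee_pos: [542.3, 116.7, 90.3]
tcp_rot: [0.001, 0.16, 0.987, 0.0]
wrist_force: [-3.8, 0.1, 13.6]
width: 0.5
mean [-4.71  0.26 13.4 ] se [0.03 0.2  0.15] z [542.34 116.74  90.34] 12.2 eff [ -0.45 -40.58 -15.91   0.05  -1.08  -0.  ]
time: 12.58
ee_pos: [542.4, 116.8, 90.2]
tcp_rot: [0.001, 0.16, 0.987, 0.0]
wrist_force: [-6.5, -1.2, 21.0]
width: 0.7
mean [-7.52  0.15 21.14] se [0.19 0.38 0.13] z [542.36 116.76  90.16] 12.725 eff [ -0.59 -36.58 -15.32   0.11  -1.75  -0.  ]
```

Hard stop after about 4 mm. I'll lift clear and check the same end again for rocking.

```bash
python3 -m creep '0 0 0 -0.6 0; 0 0 0 -1.5 0; 0 3.76 0 -1.5 0; 0 3.76 0 -0.7 0; 0 3.76 0 -0.4 0; 0 3.76 0 -0.4 0'; python3 favg.py 5;  python3 -m creep '0 0 0 0.1 0; 0 0 0 0.2 0; 0 0 0 0.2 0'; python3 favg.py 5
```

```text
time: 13.48
ee_pos: [507.3, 128.3, 91.6]
tcp_rot: [-0.0, 0.16, 0.987, -0.0]
wrist_force: [-0.5, 0.1, -0.3]
width: 0.3
mean [-0.21  0.05  0.14] se [0.13 0.16 0.1 ] z [506.92 128.47  91.98] 13.725 eff [-3.000e-02 -4.444e+01 -1.623e+01  1.000e-02  8.000e-02 -0.000e+00]
time: 14.1
ee_pos: [506.7, 128.5, 90.3]
tcp_rot: [0.0, 0.16, 0.987, -0.0]
wrist_force: [-1.2, -0.2, 3.5]
width: 0.2
mean [-1.52 -0.39  5.16] se [0.19 0.25 0.21] z [506.72 128.57  90.26] 14.35 eff [ 3.000e-02 -4.181e+01 -1.554e+01  1.000e-01 -2.800e-01  0.000e+00]
```

```bash
python3 -m creep '0 0 0 -3 0; 0 0 0 -7 0; 0 0 0 -12 0; 0 0 0 -15 0; 0 0 0 -15 0; 0 0 0 -15 0'; python3 sc.py fin; python3 favg.py 3; python3 - <<'E'
import cv2,numpy as np
d,u=[cv2.imread(f'pics/{n}.png')[170:245,300:370] for n in ('scene0','fin_scene')]
z=cv2.resize(np.hstack([d,u]),(560,300)); cv2.imwrite('pics/f.png',np.vstack([cv2.resize(cv2.imread('pics/fin_scene.png'),(400,300)),]) if 0 else np.hstack([cv2.resize(cv2.imread('pics/fin_scene.png'),(400,300)),cv2.resize(z,(400,300))]))
E
```

```text
time: 15.1
ee_pos: [506.2, 128.6, 238.6]
tcp_rot: [-0.001, 0.16, 0.987, -0.0]
wrist_force: [-0.0, 0.8, -0.1]
width: 0.6
mean [ 0.01  0.12 -0.05] se [0.18 0.1  0.08] z [506.49 128.57 239.09] 15.35 eff [ 1.000e-02 -4.115e+01 -2.166e+01  1.000e-02  8.000e-02 -0.000e+00]
```

View pics/f.png

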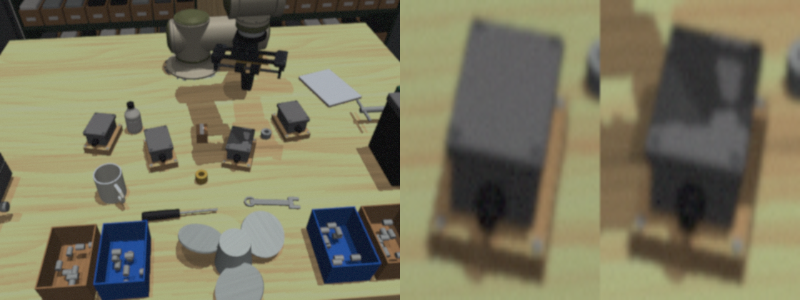

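The lid at about (240, 143) in the left picture sits level and lower on its box than before. The gripper is clear of everything and the loose things stand where they were.

```bash
python3 -c "
from rig import arm
print(arm.sign_off())"
```

```text
the job is handed in; nothing more can be done
None
```

I found the loose lid, the one at about (543, 117) mm, and pressed it home. The job is handed in at about 15 s of the 58 s allowed.

- **First lid tried, at about (431, 300) mm:** it was sound. There was no force until contact, then about 8.7 N within 0.5 mm.
- **Loose lid, end press:** the end gave softly for 2–3 mm at 1–2 N before stopping. The scene pictures showed that end dipping and the other end rising. I did not measure the tilt directly; from the travel I put it at 0.07–0.09 rad.
- **Loose lid, centre press:** it slid down about 4 mm at 7–8 N, then met a hard stop. I pressed up to 21 N against that stop.
- **Recheck of the same end:** there was no contact at the height where the lid had given before. It is now about 4 mm lower and firm, with about 5 N and no soft travel, so it no longer rocks.
- **Final check:** the wrist force was about zero with the gripper lifted clear. By eye in the last scene picture, the other lids and loose things looked undisturbed.

No check failed. I did not press the other two lids, because only one was loose and it was the second one I tried.

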